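Grease the coil winder's pillow-block bearing

TASK

Slide the coil winder's green pillow-block bearing on the aluminium plate until it sits flush against both the long fence and the end stop, so that it cannot slip. Then take the red push-type grease gun from its holder, press its coupler squarely onto the leaning brass nipple until it snaps on, push the barrel down to the end of its stroke and finish there, still holding the gun pressed against its spring with the bearing tight in the corner. Leave the other things on the bench where they are.

Things in the scene. Friction and masses are not known exactly. Their poses are not given: they have to be found in the camera images.
- register_plate: fixed aluminium plate 230 (x) x 136 (y) x 6 mm, origin under its centre, z up. On it two dark steel bars, tops 20 mm above the bench: the fence along x on its +y side (inner face y = +44 mm, from x -100 to +100) and the end stop along y at its far +x end (inner face x = +98 mm, from y -50 to +40). The other two sides are open
- home (a point): point on the plate's top (x +34.5, y +25, z +6 mm in the plate's frame, same axes): the bearing's origin lies here when its foot touches both fence and end stop
- pillow_block: loose green pillow-block bearing on the plate, about 0.65 kg; 3 to 7 N slide it. Foot 127 (x) x 38 (y) x 16 mm; round housing 64 mm across, 34 mm thick (y), top at 65 mm. Origin under the foot's centre, z up. Its x starts within 0.3 rad of the plate's x and must end along it: +x end against the end stop, +y side against the fence
- nipple (a point): centre of the brass nipple's ball head, on the bearing at x -24, y 0, z +74.9 mm of its frame. Site z is the nipple's axis, pointing out: it leans 30 degrees from vertical towards the bearing's -x end (towards the robot). Ball 10 mm across, neck 5.5 mm thick reaching 11 mm below the ball's centre, then a boss 13 mm across
- gun_holder: fixed black tool holder, 90 x 85 mm, 98 mm high, open below its top at front and back; a 45 mm wide, 12 mm deep recess in its top takes the gun's head, with a 34 mm hole below for stem and coupler
- grease_gun: loose push-type grease gun, 0.38 kg, upright in the holder. Origin: centre of the aluminium head's lower face, 86 mm above the bench; z runs to its rear. Head 42 mm across, z 0 to 20; red barrel 30 mm across, 20 to 96; black cap 33 mm across, 96 to 110. Below: a stem with a brass coupler, 22 mm across, its flared mouth (21 mm) at z -63.5. Grip the barrel near z 78; lift 90 mm to clear the holder
- coupler (a point): point on the gun's axis inside the coupler, 51 mm below the head's lower face with the stem out (12.5 mm in from the mouth): the nipple's ball centre lies here when the coupler is snapped on. Moves towards the barrel as the stem goes in
- pump_stem (a joint): how far the stem is pushed into the barrel: 0 out, 0.012 m at the end of its stroke. Its spring takes 8 N to start and 15 N at the end. The coupler's four sprung jaws give way over the ball at about 5 to 12 N, before or while the stem begins to move; the stem still reads true while the gun is held
- spool_red: red wire spool, white flanges 62 mm across, 46 mm high, lying flat; origin under its centre; not to be moved
- spool_green: green wire spool, white flanges 62 mm across, 46 mm high, lying flat; origin under its centre; not to be moved
- wash_bottle: white bottle with red cap, 50 mm across, 130 mm high; origin under its centre; not to be moved
- multimeter: yellow and black multimeter lying flat, 150 x 75 x 44 mm; origin under its centre, x along its length; not to be moved
- screwdriver: screwdriver lying between robot and plate; origin on its underside, x along its length; not to be moved
- tape_roll: blue tape roll, 72 mm across, 19 mm high, lying flat; origin under its centre; not to be moved
- nipple_jar: amber jar with black lid, 44 mm across, 55 mm high; origin under its centre; not to be moved

How it is judged:
On the way, in this order (a step that is already met when the one before it is completed fails the run):
1. the bearing sits flush against the fence and the end stop (x of pillow_block in the frame of home between -0.0025 and 0.0025 m and y of pillow_block in the frame of home between -0.0025 and 0.0025 m and z of pillow_block in the frame of home between -0.003 and 0.003 m and angle between the x axis of pillow_block and the x axis of register_plate, either way round below 0.035 rad), for 0.2 s.
2. the coupler is snapped squarely on the nipple and the gun held at the end of its stroke, the bearing still in the corner (all of step 1 and distance between coupler and nipple below 0.003 m and angle between the z axis of grease_gun and the z axis of nipple, either way round below 0.12 rad and value of joint pump_stem above 0.009 m and contact force between grease_gun and pillow_block above 6 N and contact force between the fingers and grease_gun above 5 N), for 0.5 s.
At the end, for the whole second after the job is handed in: Bearing within 2.5 mm of home in x and y (3 mm in z) and 0.035 rad of the plate; coupler point within 3 mm of the ball centre, gun within 0.12 rad of the nipple axis, stem in by over 9 of 12 mm, gun pressing on the bearing with over 6 N, fingers on the gun with over 5 N (all of step 2); the arm keeps its last pose, push and grip.
It fails at once if another thing on the bench is moved by more than 25 mm (distance of any of spool_red, spool_green, wash_bottle, multimeter, screwdriver, tape_roll, nipple_jar from where it was at the start of the episode above 0.025 m).
It also fails if it takes over 72 s, if anything falls off the work surface, if the arm or the gripper's body presses on something with over 40 N, if the wrist force passes 120 N, or if a joint passes its speed limit or range.

ROBOT

A 6-joint arm with a two-finger parallel gripper is mounted at the origin on the work surface. World frame = base frame: x ahead of the robot, y to its left, z up, the work surface at z = 0. Lengths are in m, angles in rad, forces in N, time in s.
With the tool pointing down it reaches from about 0.3 to 0.775 m from the base axis. Payload 14.6 kg.
Tool frame: the origin (TCP) lies at the very end of the fingers, on their centre line; the grasp point (between the pads) lies 19 mm behind it; z points along the fingers, y is the line along which they close (so a half turn about z gives the same grasp; the last joint's range is limited). The gripper opens to 94 mm and grips with 3 to 60 N. Pads are 16 mm wide; open, the fingers measure 119 mm over their backs; the gripper's body (75 mm by 177 mm) begins 78 mm behind the grasp point.
Start: joints at [-1.369, 0.3, 1.521, -0, 1.321, -0.067], TCP at [0.146, -0.53, 0.205] pointing down, gripper open.
Joint ranges: [-3.03, 3.03], [-0.79, 2.21], [0.23, 2.52], [-1.04, 4.18], [0, 3.07], [-2.55, 2.55]. Speed limits (rad/s): [2.22, 2.22, 2.57, 3.14, 3.14, 3.14].

INTERFACE

Orientations are given as [roll, pitch, yaw] about the fixed x, y, z axes, in that order (R = Rz(yaw) Ry(pitch) Rx(roll)).
In Python, from plant import bot, eyes, hand_in gives the robot as it stands (bot), with the cameras (eyes) and the job as plain functions.
- The arm moves only by the shell command python3 drive.py 'ROWS' [OPENING] [FORCE]. ROWS is a JSON object whose key "segments" holds a list of rows, 1 to 12 of them, each of 6 numbers: dx, dy, dz in shares of the most that a row can go, 1 being 50 mm, then a rotation vector rx, ry, rz in a scale on which 1.0 is 360 degrees; each row shifts and turns the commanded pose from where the row before left it, along the tool's axes as they then stand; what a row does not reach is not made up. A row lasts 1/10 s, in which the tool goes at most 0.05 m and 0.15 rad, less where a joint would pass 70% of its speed; a pose out of reach is approached as far as the arm can. OPENING is the finger opening in m, set as the command begins (- or left out keeps the last). The fingers move at their own pace and stop on an object; FORCE is the grip in N (left out, the last holds). Time passes only in rows, so rows that do not move let the fingers close. It prints the time, the measured TCP pose, the force, the opening and the grip force at its end. Shift and turn numbers lie between -1 and 1, and a call with a number outside is refused. Input that does not fit is refused with a message, and nothing moves.
- bot.read_state(): the state, without advancing time (a new reading comes with each control period).
- eyes.camera(name): name is "scene" or "top" or "wrist"; returns a dict with "frame" (480x640x3 uint8, blue, green, red), "vertical_fov" (degrees; the focal length in pixels is half the picture's height over the tangent of half this angle, whatever the lens; pixels are square), "cx", "cy" (the principal point, pixels), "k1" (the pictures are not rectified: a ray, as slopes to the right and down, at radius r is drawn at 1 + k1 r^2 times it, then the intrinsics apply), "T" (4x4, takes a point from camera to world coordinates). Camera axes: x right, y up, looking along -z (the intrinsics and any distortion apply to the point x, -y, -z); pixel columns grow to the right and rows downward; lengths in m; the calibration is good to about 2 mm. A picture is of the moment at which its call begins. There is no depth.
- hand_in(): hands the job in; it is judged then, once.
The state is a dict: "time_s": time; "qpos": joint angles; "joint_vel": joint speeds; "tau": joint torques, N m; "ee_pos": TCP position; "ee_rot": TCP orientation; "contact_force": force on the tool from outside, world axes, zero at the start; "torque": the same for the moment, N m; "gripper_width": finger opening in m; "grasp_force": force on a finger pad.
Only numpy, scipy, OpenCV 4.12 (cv2) and the standard library are available. Lean on these libraries where they do the work, as an engineer would, in place of code of your own. Each camera call takes 0.05 s, during which the arm holds its last target. There are 200 camera calls.

## Working session

There is one attempt and no reset: what is moved stays moved. The work goes in short steps, Python scripts to look and compute and a shell command to move; the robot and the scene stay as the last step left them, time stands still between calls to the robot, and variables do not carry over. Pictures are saved under pics/ and viewed, at most 10 in all, crops included, and the job is handed in when it is done.

```bash
ls; mkdir -p pics; python3 - <<'E'
from plant import bot, eyes, hand_in
import cv2
s=bot.read_state(); print({k:s[k] for k in('time_s','ee_pos','ee_rot','gripper_width')})
for n in("scene","top"):
    c=eyes.camera(n); cv2.imwrite(f"pics/{n}0.png",c["frame"]); print(n,c["vertical_fov"],c["cx"],c["cy"],c["k1"],c["T"])
E
```

```text
drive.py
pics
plant.py
{'time_s': 0.0, 'ee_pos': array([ 0.14600823, -0.52997715,  0.20488501]), 'ee_rot': array([-3.14043087e+00, -5.66762439e-05,  2.68832254e-01]), 'gripper_width': 0.09389062684618579}
scene 44.7290021098312 327.3722871473387 247.76065632365135 0.02384366547561094 [[ 0.45471548 -0.59956206  0.65860395  1.29601787]
 [ 0.89063402  0.30794007 -0.33458027 -0.43361678]
 [-0.00220891  0.73871392  0.67401548  0.87570836]
 [ 0.          0.          0.          1.        ]]
top 44.9350779302782 312.7357047920299 234.14388660743717 0.014897384716287147 [[-2.38595202e-02  9.98143718e-01 -5.60342967e-02  4.07408114e-01]
 [-9.99620922e-01 -2.30495172e-02  1.50576505e-02 -1.11504181e-03]
 [ 1.37381358e-02  5.63723236e-02  9.98315293e-01  1.61610094e+00]
 [ 0.00000000e+00  0.00000000e+00  0.00000000e+00  1.00000000e+00]]
```

View pics/top0.png

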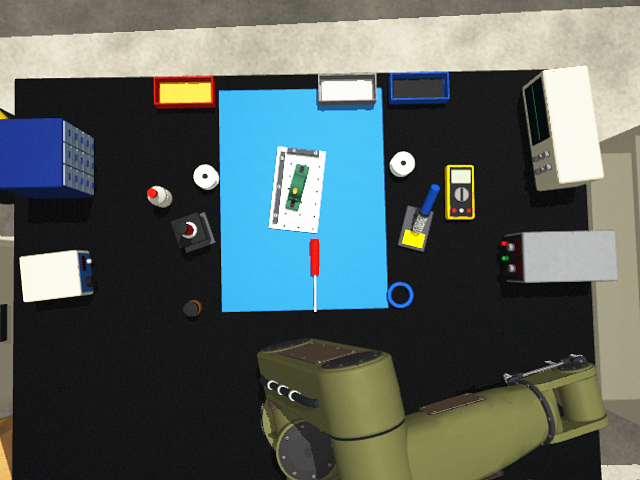

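View pics/scene0.png

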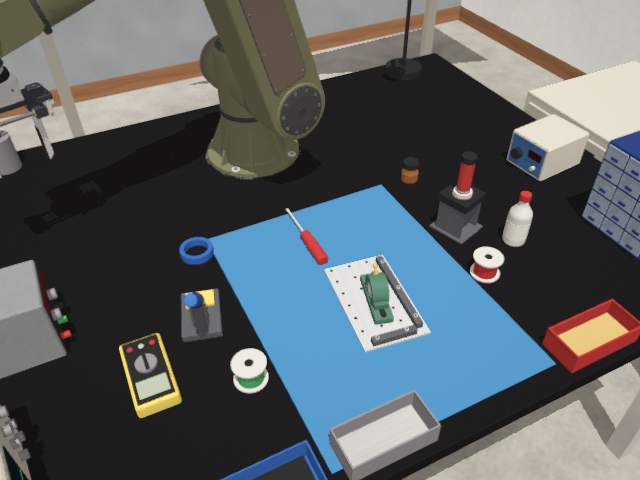

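The top view shows the plate around px (297,190) with the end stop away from the robot and the fence on the left. The green bearing is on it at (298,187), the gun and holder are at (193,231), and the screwdriver is near (315,270). The scene view agrees. I'll do a rough localisation next.

```bash
cat > h.py <<'E'
import numpy as np, cv2
from scipy.spatial.transform import Rotation as Rn
from plant import bot, eyes, hand_in
def K(c):
    f=240/np.tan(np.radians(c["vertical_fov"]/2)); return np.array([[f,0,c["cx"]],[0,f,c["cy"]],[0,0,1.]]),np.array([c["k1"],0,0,0,0.])
def ray(c,px):
    k,d=K(c); u=cv2.undistortPoints(np.float64(px).reshape(-1,1,2),k,d).reshape(-1,2)
    v=np.c_[u[:,0],-u[:,1],-np.ones(len(u))]; return c["T"][:3,3],v@c["T"][:3,:3].T
def onz(c,px,z):
    o,v=ray(c,px); return o+v*((z-o[2])/v[:,2])[:,None]
def proj(c,P):
    P=np.atleast_2d(P); q=(P-c["T"][:3,3])@c["T"][:3,:3]; q=q*[1,-1,-1]; k,d=K(c)
    return cv2.projectPoints(q,np.zeros(3),np.zeros(3),k,d)[0].reshape(-1,2)
def two(c1,p1,c2,p2):
    o1,a=ray(c1,p1);o2,b=ray(c2,p2);a=a[0];b=b[0]
    t=np.linalg.lstsq(np.c_[a,-b],o2-o1,rcond=None)[0]; x,y=o1+a*t[0],o2+b*t[1]
    return (x+y)/2,np.linalg.norm(x-y)
def hsv(c): return cv2.cvtColor(c["frame"],cv2.COLOR_BGR2HSV)
def big(m,n=1):
    cs=sorted(cv2.findContours(m.astype(np.uint8),cv2.RETR_EXTERNAL,cv2.CHAIN_APPROX_NONE)[0],key=cv2.contourArea)[::-1]; return cs[:n]
def tool(): 
    s=bot.read_state(); return np.array(s["ee_pos"]),Rn.from_euler("xyz",s["ee_rot"])
def rows(pos,R):
    p,R0=tool(); print("dxyz tool",R0.inv().apply(np.array(pos)-p).round(4),"rotvec",(R0.inv()*R).as_rotvec().round(4))
E
python3 - <<'E'
from h import *
c=eyes.camera("top");h=hsv(c)
m=np.zeros((480,640),bool); m[140:240,262:335]=1
w=m&(h[...,1]<60)
k=np.concatenate(big(cv2.morphologyEx(w.astype(np.uint8),cv2.MORPH_CLOSE,np.ones((3,3))),1))
P=onz(c,k.reshape(-1,2),.006)[:,:2].astype(np.float32); print("plate",cv2.minAreaRect(P), cv2.boxPoints(cv2.minAreaRect(P)))
g=m&(h[...,0]>60)&(h[...,0]<90)&(h[...,1]>80)&(h[...,2]>40)
P=onz(c,big(g)[0].reshape(-1,2),.022)[:,:2].astype(np.float32); print("green",cv2.minAreaRect(P))
r=np.zeros_like(m); r[205:255,165:220]=1
rr=r&((h[...,0]<8)|(h[...,0]>172))&(h[...,1]>120)&(h[...,2]>60); k=big(rr)[0];print("gun red",cv2.minEnclosingCircle(k),onz(c,[cv2.minEnclosingCircle(k)[0]],.18))
w=c=eyes.camera("wrist"); p,R=tool(); print("wrist cam in tool",R.inv().apply(w["T"][:3,3]-p), R.inv().as_matrix()@w["T"][:3,:3],w["vertical_fov"])
E
python3 - <<'E'
from h import *
rows([.64,.02,.26],Rn.from_euler("xyz",[np.pi,0,-.28]))
E
```

```text
dxyz tool [ 0.6223 -0.3992 -0.0546] rotvec [-7.000e-04  2.000e-04  5.488e-01]
```

The manual's scale: shifts go in shares of 50 mm and turns go in shares of 360 degrees. Converting my numbers, 0.035 m is 0.7, -0.022 m is -0.44.

```bash
python3 drive.py '{"segments": [[0.7,-0.44,-0.12,0,0,0],[0.7,-0.44,-0.12,0,0,0],[0.7,-0.44,-0.12,0,0,0],[0.7,-0.44,-0.12,0,0,0],[0.7,-0.44,-0.12,0,0,0],[0.7,-0.44,-0.12,0,0,0],[0.7,-0.44,-0.12,0,0,0],[0.7,-0.44,-0.12,0,0,0],[0.7,-0.44,-0.12,0,0,0],[0.7,-0.44,0,0,0,0],[0.7,-0.44,0,0,0,0],[0.7,-0.44,0,0,0,0]]}'; python3 drive.py '{"segments": [[0.68,-0.44,0,0,0,0],[0.68,-0.44,0,0,0,0],[0.68,-0.44,0,0,0,0],[0.68,-0.44,0,0,0,0],[0.68,-0.44,0,0,0,0],[0.68,-0.44,0,0,0,0],[0,0,0,0,0,0.0223],[0,0,0,0,0,0.0223],[0,0,0,0,0,0.0223],[0,0,0,0,0,0.0207],[0,0,0,0,0,0]]}'
python3 - <<'E'
from h import *
s=bot.read_state();print(s["qpos"]);c=eyes.camera("wrist");cv2.imwrite("pics/w1.png",c["frame"])
np.save("pics/w1.npy",c,allow_pickle=True)
rows([.64,.02,.26],Rn.from_euler("xyz",[np.pi,0,-.28]))
E
```

```text
time_s: 1.4
ee_pos: [0.4818, -0.1627, 0.2595]
ee_rot: [3.141, -0.0, 0.269]
contact_force: [0.1, -0.9, 0.5]
gripper_width: 0.0941
grasp_force: 0.0
time_s: 2.5
ee_pos: [0.6424, 0.0173, 0.2592]
ee_rot: [3.141, 0.0, -0.283]
contact_force: [0.1, -0.5, -0.4]
gripper_width: 0.0939
grasp_force: 0.0
[-3.01032986e-02  4.83988447e-01  1.14499431e+00 -4.64494553e-05
  1.51310187e+00  1.82396790e+00]
dxyz tool [-0.0031 -0.002  -0.0008] rotvec [0.0001 0.0003 0.0015]
```

View pics/w1.png

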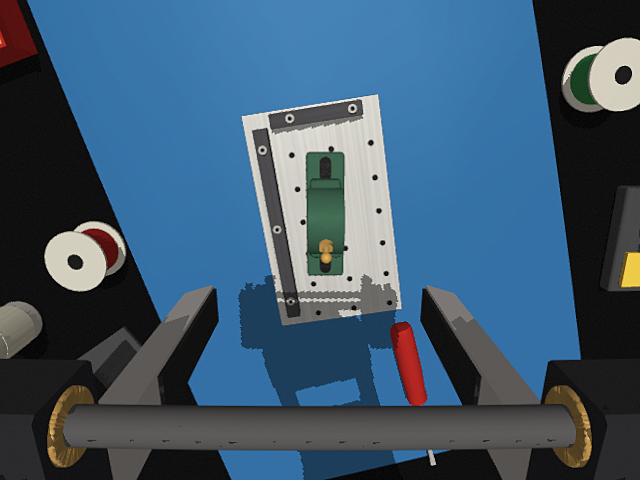

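The wrist view shows the plate corners near (242,116), (379,95), (400,308) and (282,325). The bearing foot spans (306..344, 152..275) with the nipple near (326,253), and it has a gap to both the fence and the stop. I'll measure it properly.

```bash
cat > meas.py <<'E'
from h import *
def bearing(c,roi):
    h=hsv(c); m=np.zeros((480,640),bool); m[roi[0]:roi[1],roi[2]:roi[3]]=1
    g=m&(h[...,0]>60)&(h[...,0]<92)&(h[...,1]>70)&(h[...,2]>25)
    g=cv2.morphologyEx(g.astype(np.uint8),cv2.MORPH_CLOSE,np.ones((5,5)))
    P=onz(c,big(g)[0].reshape(-1,2),.022)[:,:2].astype(np.float32); r=cv2.minAreaRect(P); return r
def brass(c,roi):
    h=hsv(c); m=np.zeros((480,640),bool); m[roi[0]:roi[1],roi[2]:roi[3]]=1
    b=m&(h[...,0]>8)&(h[...,0]<30)&(h[...,1]>90)&(h[...,2]>60); return big(b)[0]
E
python3 - <<'E'
from meas import *
c=np.load("pics/w1.npy",allow_pickle=True).item()
print("bearing",bearing(c,(140,285,295,355)))
h=hsv(c); m=np.zeros((480,640),bool); m[85:335,230:410]=1
w=m&((h[...,1]<70)); w=cv2.morphologyEx(w.astype(np.uint8),cv2.MORPH_CLOSE,np.ones((5,5)))
P=onz(c,big(w)[0].reshape(-1,2),.006)[:,:2].astype(np.float32);print("plate",cv2.minAreaRect(P))
b=brass(c,(230,275,310,345)); print(cv2.boundingRect(b))
print(onz(c,[[326,257]],.081))
E
```

```text
bearing ((0.6300927400588989, 0.012882232666015625), (0.038086552172899246, 0.12519589066505432), 73.95745086669922)
plate ((0.6234692335128784, 0.01361401379108429), (0.13618193566799164, 0.22991926968097687), 82.45389556884766)
(319, 239, 14, 25)
[[0.60645161 0.02020107 0.081     ]]
```

Scaled: 0.04 m is 0.8, -0.0107 m is -0.214.

```bash
python3 drive.py '{"segments": [[-0.214,0.152,0.4,0,0,0],[0,0,0.8,0,0,0],[0,0,0.8,0,0,0],[0,0,0.8,0,0,0],[0,0,0.8,0,0,0],[0,0,0.6,0,0,0],[0,0,0.32,0,0,0],[0,0,0,0,0,0]]}' .07 && python3 drive.py '{"segments": [[0,0,0,0,0,0],[0,0,0,0,0,0],[0,0,0,0,0,0],[0,0,0,0,0,0],[0,0,0,0,0,0],[0,0,0,0,0,0],[0,0,0,0,0,0],[0,0,0,0,0,0]]}' .02 20
```

```text
time_s: 3.35
ee_pos: [0.6292, 0.0129, 0.0316]
ee_rot: [3.141, 0.003, -0.279]
contact_force: [0.0, -0.3, 0.5]
gripper_width: 0.0702
grasp_force: 0.0
time_s: 4.15
ee_pos: [0.6305, 0.0132, 0.034]
ee_rot: [-3.141, -0.001, -0.281]
contact_force: [-0.8, 3.1, 6.7]
gripper_width: 0.0341
grasp_force: 19.9
```

Scaled: 0.006 m is 0.12, 0.005 m is 0.1, -0.05 rad is -0.008.

```bash
python3 drive.py '{"segments": [[0,0,-0.02,0,0,-0.008],[0,0,0,0,0,-0.008],[0,0,0,0,0,-0.0076],[0.1,0,0,0,0,0],[0.12,0,0,0,0,0],[0.12,0,0,0,0,0],[0.1,0,0,0,0,0],[0,0,0,0,0,0],[0,0,0,0,0,0]]}' && python3 drive.py '{"segments": [[0,-0.1,0,0,0,0],[0,-0.12,0,0,0,0],[0,-0.12,0,0,0,0],[0,-0.1,0,0,0,0],[0,0,0,0,0,0],[0,0,0,0,0,0]]}'
```

```text
time_s: 5.05
ee_pos: [0.6519, 0.0098, 0.0341]
ee_rot: [3.141, -0.0, -0.133]
contact_force: [2.5, -0.1, -3.3]
gripper_width: 0.034
grasp_force: 19.9
time_s: 5.65
ee_pos: [0.6546, 0.0323, 0.0341]
ee_rot: [-3.141, 0.001, -0.133]
contact_force: [0.7, 0.8, -7.7]
gripper_width: 0.0339
grasp_force: 20.0
```

Scaled: -0.002 m is -0.04.

```bash
python3 drive.py '{"segments": [[0,-0.04,0,0,0,0],[0,0,0,0,0,0],[0,0,0,0,0,0]]}' && python3 drive.py '{"segments": [[0,-0.02,0,0,0,0],[0,0,0,0,0,0],[0,0,0,0,0,0]]}' && python3 drive.py '{"segments": [[0,-0.02,0,0,0,0],[0,0,0,0,0,0],[0,0,0,0,0,0]]}'&& python3 drive.py '{"segments": [[0,-0.02,0,0,0,0],[0,0,0,0,0,0],[0,0,0,0,0,0]]}'
```

```text
time_s: 5.95
ee_pos: [0.655, 0.0337, 0.0342]
ee_rot: [3.142, 0.0, -0.133]
contact_force: [0.0, 0.1, -7.9]
gripper_width: 0.0335
grasp_force: 19.9
time_s: 6.25
ee_pos: [0.6551, 0.0346, 0.0343]
ee_rot: [3.141, 0.0, -0.133]
contact_force: [-1.2, -1.6, -8.9]
gripper_width: 0.0339
grasp_force: 19.9
time_s: 6.55
ee_pos: [0.6554, 0.0353, 0.0346]
ee_rot: [3.141, -0.0, -0.133]
contact_force: [-0.4, -4.8, -5.4]
gripper_width: 0.0338
grasp_force: 19.9
time_s: 6.85
ee_pos: [0.6556, 0.0359, 0.0349]
ee_rot: [3.141, -0.0, -0.134]
contact_force: [-2.3, -7.4, -3.9]
gripper_width: 0.0338
grasp_force: 20.0
```

Scaled: 0.002 m is 0.04, 0.0005 m is 0.01.

```bash
python3 drive.py '{"segments": [[0.04,0,0.01,0,0,0],[0.04,0,0,0,0,0],[0,0,0,0,0,0],[0,0,0,0,0,0]]}' && python3 drive.py '{"segments": [[0.02,0,0,0,0,0],[0,0,0,0,0,0],[0,0,0,0,0,0]]}' && python3 drive.py '{"segments": [[0.02,0,0,0,0,0],[0,0,0,0,0,0],[0,0,0,0,0,0]]}'&& python3 drive.py '{"segments": [[0.02,0,0,0,0,0],[0,0,0,0,0,0],[0,0,0,0,0,0]]}'
```

```text
time_s: 7.25
ee_pos: [0.6591, 0.0355, 0.0344]
ee_rot: [3.14, 0.001, -0.134]
contact_force: [-7.0, -8.4, -1.5]
gripper_width: 0.0336
grasp_force: 20.0
time_s: 7.55
ee_pos: [0.6599, 0.0354, 0.0344]
ee_rot: [3.14, 0.001, -0.134]
contact_force: [-8.2, -6.7, -0.6]
gripper_width: 0.0338
grasp_force: 20.0
time_s: 7.85
ee_pos: [0.6608, 0.0352, 0.0344]
ee_rot: [3.14, 0.001, -0.134]
contact_force: [-9.7, -6.2, -0.6]
gripper_width: 0.0339
grasp_force: 20.0
time_s: 8.15
ee_pos: [0.6618, 0.0351, 0.0344]
ee_rot: [3.14, 0.002, -0.134]
contact_force: [-8.6, -6.7, 1.1]
gripper_width: 0.0339
grasp_force: 20.0
```

Scaled: 0.001 m is 0.02.

```bash
python3 drive.py '{"segments": [[0.02,0,0,0,0,0],[0,0,0,0,0,0],[0,0,0,0,0,0]]}' && python3 drive.py '{"segments": [[0.02,0,0,0,0,0],[0,0,0,0,0,0],[0,0,0,0,0,0]]}' && python3 drive.py '{"segments": [[0.02,0,0,0,0,0],[0,0,0,0,0,0],[0,0,0,0,0,0]]}'
python3 - <<'E'
from h import *
c=eyes.camera("wrist");cv2.imwrite("pics/w2.png",cv2.resize(c["frame"][60:330,210:500],None,fx=2,fy=2))
E
```

```text
time_s: 8.45
ee_pos: [0.6628, 0.035, 0.0344]
ee_rot: [3.14, 0.002, -0.134]
contact_force: [-9.0, -7.1, 0.2]
gripper_width: 0.0335
grasp_force: 20.0
time_s: 8.75
ee_pos: [0.6631, 0.035, 0.0344]
ee_rot: [3.14, 0.003, -0.133]
contact_force: [-16.4, -6.7, 3.7]
gripper_width: 0.0335
grasp_force: 20.0
time_s: 9.05
ee_pos: [0.6633, 0.035, 0.0344]
ee_rot: [3.14, 0.005, -0.133]
contact_force: [-22.7, -5.3, 7.1]
gripper_width: 0.0336
grasp_force: 20.0
```

View pics/w2.png

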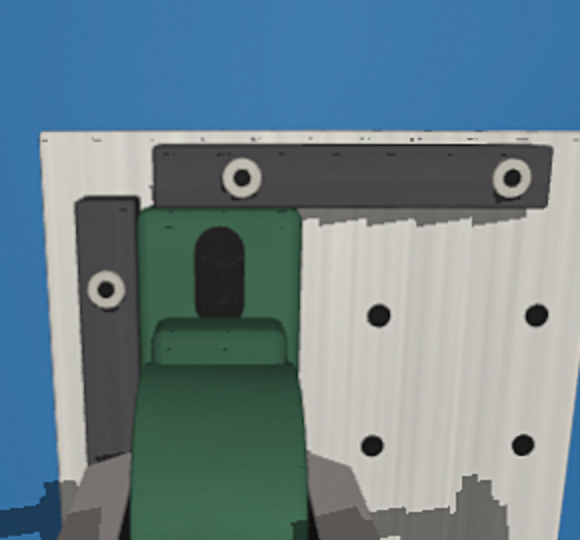

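Crop of the wrist view: the foot's +x end touches the end stop (row ~207) and its side touches the fence (col ~138). I'll relax the push, release and lift.

Scaled: -0.0015 m is -0.03.

```bash
python3 drive.py '{"segments": [[-0.03,0,0,0,0,0],[0,0,0,0,0,0],[0,0,0,0,0,0]]}' && python3 drive.py '{"segments": [[0,0,0,0,0,0],[0,0,0,0,0,0],[0,0,0,0,0,0],[0,0,0,0,0,0]]}' .07 && python3 drive.py '{"segments": [[0,0,-0.4,0,0,0],[0,0,-0.6,0,0,0],[0,0,-0.8,0,0,0],[0,0,-0.8,0,0,0],[0,0,-0.8,0,0,0],[0,0,-0.8,0,0,0],[0,0,-0.8,0,0,0],[0,0,-0.4,0,0,0],[0,0,0,0,0,0]]}' .094
python3 - <<'E'
from meas import *
c=eyes.camera("wrist");np.save("pics/w3.npy",c,allow_pickle=True);cv2.imwrite("pics/w3.png",c["frame"]); print(bot.read_state()["qpos"].round(3))
for n in ("top","scene"):
    c=eyes.camera(n); np.save(f"pics/{n}3.npy",c,allow_pickle=True)
    cv2.imwrite(f"pics/{n}3.png",c["frame"])
E
```

```text
time_s: 9.4
ee_pos: [0.6633, 0.035, 0.0344]
ee_rot: [3.141, 0.001, -0.133]
contact_force: [-9.5, -6.7, 0.7]
gripper_width: 0.0337
grasp_force: 20.0
time_s: 9.8
ee_pos: [0.6642, 0.0359, 0.0344]
ee_rot: [-3.141, -0.001, -0.133]
contact_force: [-0.2, -0.0, -0.1]
gripper_width: 0.0623
grasp_force: 0.0
time_s: 10.7
ee_pos: [0.6646, 0.0358, 0.3076]
ee_rot: [-3.141, -0.006, -0.133]
contact_force: [-0.8, 0.5, -0.2]
gripper_width: 0.0941
grasp_force: 0.0
[-1.000e-03  5.300e-01  9.760e-01  0.000e+00  1.633e+00  1.703e+00]
```

View pics/w3.png

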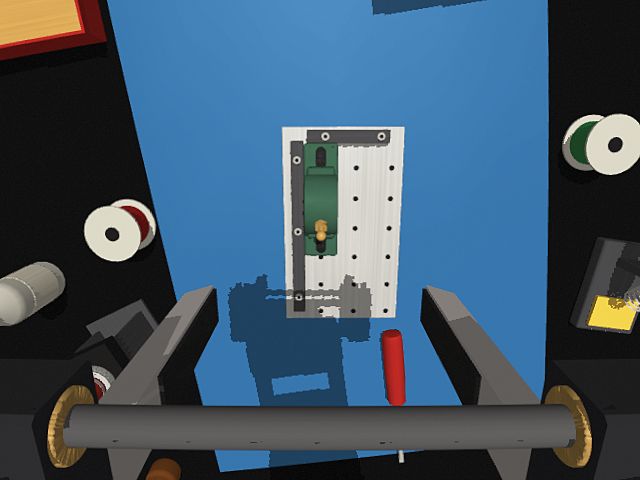

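View pics/scene3.png

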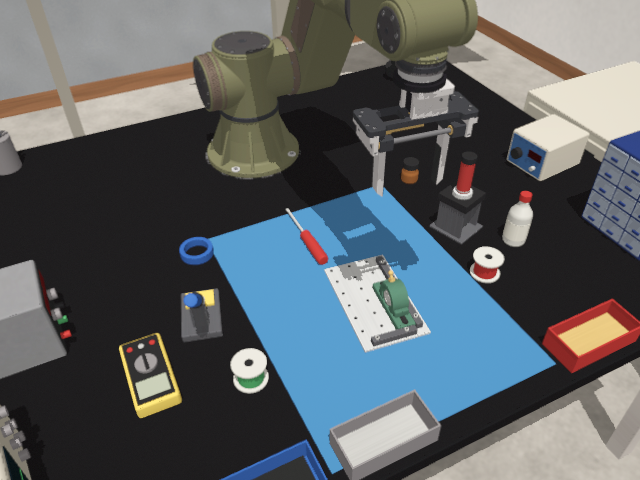

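The wrist view shows the bearing tight in the corner, foot corner at about (306,144), with the nipple brass at (321,221..245). The scene view shows the gun barrel around (465,175), with its cap on top. Next I'll locate the gun and the nipple from several views.

```bash
python3 - <<'E'
from meas import *
L=lambda n:np.load(f"pics/{n}.npy",allow_pickle=True).item()
w,t,s=L("w3"),L("top3"),L("scene3")
h=hsv(s);m=np.zeros((480,640),bool);m[145:215,440:495]=1
r=m&((h[...,0]<8)|(h[...,0]>172))&(h[...,1]>120)&(h[...,2]>40);k=big(r)[0];bb=cv2.boundingRect(k);M=cv2.moments(k);cs=[M["m10"]/M["m00"],M["m01"]/M["m00"]]
print("scene red",bb,cs,onz(s,[cs],.144)); 
h=hsv(t);m[:]=0;m[205:255,165:220]=1
r=m&((h[...,0]<8)|(h[...,0]>172))&(h[...,1]>120)&(h[...,2]>40)
if r.any():
  k=big(r)[0];print("top red",cv2.boundingRect(k))
for z in(.144,):
  pass
b=brass(w,(210,260,305,340));print("w brass",cv2.boundingRect(b))
h=hsv(s);m[:]=0;m[255:300,370:410]=1
b2=m&(h[...,0]>8)&(h[...,0]<30)&(h[...,1]>90)&(h[...,2]>60);print("s brass",cv2.boundingRect(big(b2)[0]),b2.sum())
# predicted nipple / from estimated home
ya=-.132
R=Rn.from_euler("z",ya);pc=np.array([.624,.0145,0]);hm=pc+R.apply([.0345,.025,.006]);nip=hm+R.apply([-.024,0,.0749]);print("home",hm,"nip",nip)
print(proj(w,nip),proj(s,nip),proj(t,nip))
a=cv2.resize(w["frame"][205:260,290:350],None,fx=6,fy=6,interpolation=2);b=cv2.resize(s["frame"][250:305,360:420],None,fx=6,fy=6,interpolation=2)
cv2.imwrite("pics/z1.png",np.hstack([a,b]))
E
```

```text
scene red (457, 161, 19, 31) [465.1864095500459, 176.69926538108356] [[0.51478144 0.29484903 0.144     ]]
top red (185, 224, 9, 11)
w brass (315, 220, 12, 21)
s brass (388, 271, 7, 11) 51
home [0.6614903  0.03474173 0.006     ] nip [0.63769908 0.03790054 0.0809    ]
[[319.73417415 235.10389073]] [[390.71951648 272.21478066]] [[288.09498839 180.63624372]]
```

View pics/z1.png

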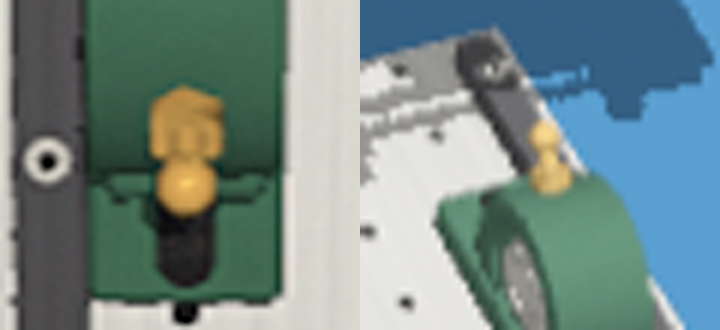

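The ball is at (320.7,235.4) in the wrist view and (390.3,271.7) in the scene view. Both are within 1 px of the predicted positions, so home and nipple are confirmed. Next I'll move the wrist camera towards the gun.

Scaled: -0.031 m is -0.62, -0.028 m is -0.56.

```bash
python3 drive.py '{"segments": [[-0.62,-0.56,0,0,0,0],[-0.62,-0.56,0,0,0,0],[-0.62,-0.56,0,0,0,0],[-0.62,-0.56,0,0,0,0],[-0.62,-0.56,0,0,0,0],[-0.62,-0.56,0,0,0,0],[-0.62,-0.56,0,0,0,0],[-0.62,-0.56,0,0,0,0],[0,0,0,0,0,0],[0,0,0,0,0,0]]}'
python3 - <<'E'
from meas import *
L=lambda n:np.load(f"pics/{n}.npy",allow_pickle=True).item()
w,s=L("w3"),L("scene3");print("nip",two(w,[[320.7,235.4]],s,[[390.3,271.7]]))
c=eyes.camera("wrist");np.save("pics/w4.npy",c,allow_pickle=True);cv2.imwrite("pics/w4.png",c["frame"]);print(bot.read_state()["qpos"].round(3),proj(c,[[.512,.29,.196],[.512,.29,.106]]))
E
```

```text
time_s: 11.85
ee_pos: [0.4473, 0.2908, 0.3029]
ee_rot: [3.14, 0.001, -0.132]
contact_force: [-0.5, -0.4, 0.5]
gripper_width: 0.0938
grasp_force: 0.0
nip (array([0.63769119, 0.03688717, 0.08271734]), np.float64(0.0001418011955090228))
[ 0.506  0.209  1.411 -0.     1.524  2.21 ] [[306.07024552 146.50463026]
 [308.84182773 140.5255798 ]]
```

View pics/w4.png

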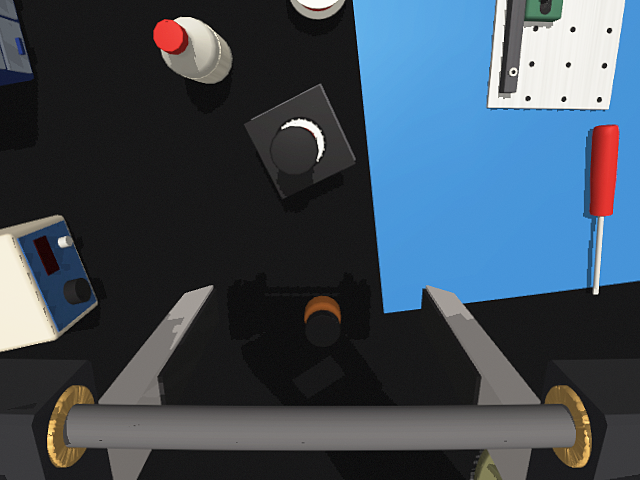

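The wrist view shows the gun's cap disc centred near (296,148), the white head crescent to its right edge at about (326,140), and the square holder around it. I'll fit circles to these.

```bash
python3 - <<'E'
from meas import *
L=lambda n:np.load(f"pics/{n}.npy",allow_pickle=True).item()
c=L("w4");g=cv2.cvtColor(c["frame"],cv2.COLOR_BGR2GRAY)
cr=cv2.medianBlur(cv2.normalize(np.clip(g[90:200,240:360],0,90),None,0,255,cv2.NORM_MINMAX),3)
H=cv2.HoughCircles(cr,cv2.HOUGH_GRADIENT,1.,5,param1=60,param2=12,minRadius=22,maxRadius=28)
for x,y,r in H[0][:3]: print("cap",x+240,y+90,r,onz(c,[[x+240,y+90]],.196))
m=np.zeros(g.shape,np.uint8);m[110:175,270:335]=g[110:175,270:335]>170
k=big(m)[0].reshape(-1,2).astype(float)
P=onz(c,k,.106)[:,:2]; hull=cv2.convexHull(P.astype(np.float32)).reshape(-1,2)
# outer arc: hull points on the right of chord; least-squares circle with r=.021
from scipy.optimize import least_squares
A=P; d=lambda q:np.hypot(*(A-q).T)
q=A.mean(0)
for _ in range(8):
    o=A[np.abs(np.hypot(*(A-q).T)-.021)<.004] if _>2 else hull
    q=least_squares(lambda q:np.hypot(*(o-q).T)-.021,q,loss="soft_l1",f_scale=.0005).x
print("head",q,len(o))
b=m*0
print("ideal cap r",423*.0165/.286)
print("nip at plane",onz(L("w3"),[[320.7,235.4]],.0809),onz(L("scene3"),[[390.3,271.7]],.0809))
h=hsv(c);cv2.imwrite("pics/z2.png",cv2.resize(np.clip(c["frame"][90:200,240:360].astype(int)*2,0,255).astype(np.uint8),None,fx=5,fy=5))
E
```

```text
cap 293.5 150.5 24.1 [[0.51053306 0.29861154 0.196     ]]
cap 299.5 143.5 25.2 [[0.51449624 0.2940239  0.196     ]]
head [0.50956118 0.29911032] 95
ideal cap r 24.403846153846157
nip at plane [[0.63727078 0.03699088 0.0809    ]] [[0.63612375 0.03792227 0.0809    ]]
```

Scaled: 0.04 m is 0.8, 0.031 m is 0.62.

```bash
python3 drive.py '{"segments": [[0.62,-0.16,0,0,0,0],[0.612,-0.16,0,0,0,0],[0,0,0.8,0,0,0],[0,0,0.8,0,0,0],[0,0,0.8,0,0,0],[0,0,0.5,0,0,0],[0,0,0.26,0,0,0],[0,0,0,0,0,0],[0,0,0,0,0,0]]}' && python3 drive.py '{"segments": [[0,0,0,0,0,0],[0,0,0,0,0,0],[0,0,0,0,0,0],[0,0,0,0,0,0],[0,0,0,0,0,0],[0,0,0,0,0,0],[0,0,0,0,0,0],[0,0,0,0,0,0]]}' .01 50
```

```text
time_s: 12.8
ee_pos: [0.5118, 0.298, 0.1471]
ee_rot: [-3.141, -0.001, -0.134]
contact_force: [0.3, 0.0, 0.4]
gripper_width: 0.0941
grasp_force: 0.0
time_s: 13.6
ee_pos: [0.511, 0.2983, 0.1459]
ee_rot: [-3.142, 0.0, -0.133]
contact_force: [-0.1, 1.6, 0.3]
gripper_width: 0.0333
grasp_force: 0.5
```

Scaled: -0.03 m is -0.6, -0.02 m is -0.4.

```bash
python3 drive.py '{"segments": [[0,0,0,0,0,0],[0,0,0,0,0,0],[0,0,0,0,0,0],[0,0,-0.1,0,0,0],[0,0,-0.4,0,0,0],[0,0,-0.6,0,0,0],[0,0,-0.6,0,0,0],[0,0,-0.6,0,0,0],[0,0,-0.2,0,0,0],[0,0,0,0,0,0]]}' && python3 drive.py '{"segments": [[0.212,0.69,0,0,0,0],[0.212,0.69,0,0,0,0],[0.212,0.69,0,0,0,0],[0.212,0.69,0,0,0,0],[0.212,0.69,0,0,0,0],[0.212,0.69,0,0,0,0],[0.212,0.69,0,0,0,0],[0,0,0,0,0.0208,0],[0,0,0,0,0.0208,0],[0,0,0,0,0.0208,0],[0,0,0,0,0.0208,0],[0,0,0,0,0,0]]}'
python3 - <<'E'
from h import *
n=Rn.from_euler("z",-.132).apply([-.5,0,.866]);nip=np.array([.6373,.0375,.0809])
rows(nip+.171*n,Rn.from_euler("z",-.132)*Rn.from_euler("y",-.5236)*Rn.from_euler("x",np.pi)); print(bot.read_state()["qpos"].round(3))
E
```

```text
time_s: 14.6
ee_pos: [0.5113, 0.2983, 0.2716]
ee_rot: [-3.141, -0.001, -0.133]
contact_force: [0.3, 0.5, -3.5]
gripper_width: 0.0321
grasp_force: 50.0
time_s: 15.8
ee_pos: [0.5499, 0.0493, 0.2677]
ee_rot: [3.141, -0.521, -0.132]
contact_force: [-1.2, 0.5, -3.2]
gripper_width: 0.0319
grasp_force: 50.0
dxyz tool [-0.017   0.0002  0.0349] rotvec [0.0009 0.0022 0.0001]
[ 0.073 -0.014  1.817 -0.139  0.831  1.844]
```

Scaled: 0.02 m is 0.4, -0.017 m is -0.34, 0.002 rad is 0.0003.

```bash
python3 drive.py '{"segments": [[-0.34,0,0,0,0,0],[0,0,0.4,0,0,0],[0,0,0.3,0,0.0003,0],[0,0,0,0,0,0],[0,0,0,0,0,0]]}'
python3 - <<'E'
from h import *
s=eyes.camera("scene");w=eyes.camera("wrist");t=eyes.camera("top")
for n,c in(("s5",s),("w5",w),("t5",t)): np.save(f"pics/{n}.npy",c,allow_pickle=True)
p,R=tool()
for z in (.1235,.06,.035): print(z,p+R.apply([0,0,z]),proj(s,p+R.apply([0,0,z])),proj(w,p+R.apply([0,0,z])))
u=np.hstack([cv2.resize(s["frame"][150:310,300:440],(350,400)),cv2.resize(w["frame"][100:400,160:480],(426,400))])
cv2.imwrite("pics/z3.png",u)
E
```

```text
time_s: 16.3
ee_pos: [0.5552, 0.0486, 0.2315]
ee_rot: [3.141, -0.522, -0.133]
contact_force: [0.1, 0.4, -3.7]
gripper_width: 0.0319
grasp_force: 50.0
0.1235 [0.61677259 0.040482   0.12587608] [[387.76757313 248.11126055]] [[317.76033516 233.43545604]]
0.06 [0.58518531 0.04471123 0.18079973] [[382.88185282 215.7576125 ]] [[317.65497612 260.77037196]]
0.035 [0.57274938 0.04637629 0.20242322] [[380.92413209 202.77658623]] [[317.59821082 275.545957  ]]
```

View pics/z3.png

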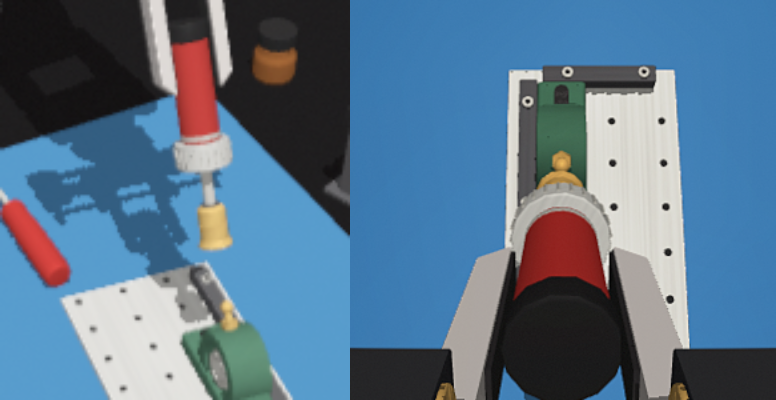

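The scene crop shows the coupler mouth near px (386,247) and the nipple ball near (390,272). The wrist crop shows head and coupler in line with the nipple, at col ~318. I'll compare the brass parts with their predicted positions.

```bash
python3 - <<'E'
from meas import *
L=lambda n:np.load(f"pics/{n}.npy",allow_pickle=True).item()
s,w=L("s5"),L("w5");p,R=tool()
h=hsv(s);m=np.zeros((480,640),bool);m[225:300,365:410]=1
b=m&(h[...,0]>8)&(h[...,0]<30)&(h[...,1]>80)&(h[...,2]>60)
for k in big(b,2):
    M=cv2.moments(k);r=cv2.minAreaRect(k);print("scene",(M["m10"]/M["m00"],M["m01"]/M["m00"]),r,cv2.boundingRect(k))
print("pred coupler mid z .111",proj(s,p+R.apply([0,0,.111])))
nip=np.array([.6373,.0375,.0809]);print("pred ball s,w",proj(s,nip),proj(w,nip))
# head silhouette in scene (white), red barrel axis
r=np.zeros_like(m);r[150:215,355:400]=1
rd=r&((h[...,0]<8)|(h[...,0]>172))&(h[...,1]>120)&(h[...,2]>40);k=big(rd)[0];print("red",cv2.fitLine(k,cv2.DIST_L2,0,.01,.01).ravel(),cv2.minAreaRect(k))
q=proj(s,[p+R.apply([0,0,z]) for z in(-.019,.111)]);print("pred axis",q[1]-q[0],q)
hw=hsv(w);m[:]=0;m[195:260,280:360]=1
b=m&(hw[...,0]>8)&(hw[...,0]<30)&(hw[...,1]>80)&(hw[...,2]>60)
for k in big(b,2): print("wrist",cv2.boundingRect(k),cv2.contourArea(k))
for y in range(210,245,3):
    x=np.where(b[y])[0]; print(y,(x.min(),x.max(),(x.min()+x.max())/2) if len(x) else None)
E
```

```text
scene (385.0483701366982, 240.81913774973708) ((384.9459533691406, 240.6756591796875), (16.76869773864746, 12.165525436401367), 80.53767395019531) (379, 232, 14, 18)
scene (390.8376068376068, 276.36752136752136) ((390.300048828125, 275.8999938964844), (11.384199142456055, 5.692099571228027), 71.56504821777344) (388, 270, 7, 12)
pred coupler mid z .111 [[386.81545693 241.81096492]]
pred ball s,w [[390.43349601 272.15190458]] [[318.0900628  223.89790698]]
red [9.3188614e-02 9.9564844e-01 3.7763000e+02 1.8457001e+02] ((377.8438415527344, 184.61013793945312), (38.44508743286133, 15.596096992492676), 84.5596694946289)
pred axis [10.18880763 67.56350598] [[376.62664929 174.24745894]
 [386.81545693 241.81096492]]
wrist (300, 213, 35, 29) 389.0
210 None
213 (np.int64(317), np.int64(319), np.float64(318.0))
216 (np.int64(312), np.int64(325), np.float64(318.5))
219 (np.int64(312), np.int64(325), np.float64(318.5))
222 (np.int64(312), np.int64(325), np.float64(318.5))
225 (np.int64(312), np.int64(324), np.float64(318.0))
228 (np.int64(312), np.int64(322), np.float64(317.0))
231 (np.int64(307), np.int64(328), np.float64(317.5))
234 (np.int64(303), np.int64(331), np.float64(317.0))
237 (np.int64(302), np.int64(334), np.float64(318.0))
240 (np.int64(300), np.int64(303), np.float64(301.5))
243 None
```

```bash
python3 - <<'E'
from meas import *
L=lambda n:np.load(f"pics/{n}.npy",allow_pickle=True).item()
w=L("w5");s=L("s5");p,R=tool()
a=np.linspace(0,2*np.pi,73)
def circ(r,z,c): 
    q=proj(c,p+R.apply(np.c_[r*np.cos(a),r*np.sin(a),0*a+z])); return q.min(0).round(1),q.max(0).round(1)
for n,r,z in(("mouth",.0105,.1235),("coupler top",.011,.1),("head low",.021,.06),("head up",.021,.04),("cap top",.0165,-.05)): print(n,"w",*circ(r,z,w),"s",*circ(r,z,s))
f=w["frame"]
for x in (312,318,324): print(x,[tuple(int(v) for v in f[y,x]) for y in range(226,246)])
for nm,c,reg in(("w",w,(225,330,270,370)),("s",s,(195,230,360,400))):
    h=hsv(c);m=np.zeros((480,640),bool);m[reg[0]:reg[1],reg[2]:reg[3]]=1
    k=big(m&(h[...,1]<50)&(h[...,2]>110))[0];print(nm,"white head bbox",cv2.boundingRect(k))
g=cv2.cvtColor(f,cv2.COLOR_BGR2GRAY); 
H=cv2.HoughCircles(cv2.medianBlur(np.clip(g[270:400,240:400]*3.0,0,255).astype(np.uint8),3),cv2.HOUGH_GRADIENT,1,10,param1=80,param2=12,minRadius=35,maxRadius=55)
print(None if H is None else H[0][:3]+[240,270,0])
E
```

```text
mouth w [303.5 219.6] [332. 247.] s [382.3 246.5] [393.3 249.7]
coupler top w [301.7 226.6] [333.8 257.5] s [380.2 234.7] [391.8 237.8]
head low w [282.4 226.5] [352.9 293.5] s [371.8 213. ] [394.  218.6]
head up w [279.4 235.4] [355.8 307.4] s [370.2 202.8] [392.5 208.1]
cap top w [269.6 318.5] [364.9 402.1] s [365.2 155.8] [383.1 159.3]
312 [(41, 51, 30), (39, 45, 13), (53, 86, 89), (83, 158, 207), (82, 159, 207), (81, 156, 204), (84, 159, 207), (73, 139, 181), (67, 126, 163), (67, 127, 166), (64, 129, 169), (75, 149, 194), (149, 160, 168), (159, 160, 161), (157, 163, 164), (152, 159, 160), (153, 160, 160), (151, 157, 160), (145, 152, 154), (179, 186, 187)]
318 [(72, 139, 179), (61, 118, 152), (77, 147, 190), (81, 156, 202), (83, 158, 206), (87, 165, 215), (80, 152, 197), (70, 135, 174), (71, 135, 174), (64, 129, 169), (57, 134, 181), (135, 153, 166), (155, 159, 160), (150, 156, 157), (150, 157, 157), (145, 152, 154), (154, 160, 162), (155, 161, 162), (158, 164, 167), (195, 201, 203)]
324 [(47, 77, 85), (40, 53, 38), (39, 41, 7), (63, 114, 136), (82, 159, 206), (81, 158, 208), (81, 157, 204), (83, 159, 206), (72, 136, 177), (64, 125, 163), (60, 124, 166), (91, 134, 160), (128, 138, 143), (141, 146, 145), (140, 145, 147), (140, 146, 149), (139, 146, 148), (150, 157, 158), (155, 162, 164), (186, 193, 193)]
w white head bbox (270, 225, 100, 105)
s white head bbox (369, 203, 24, 27)
[[319.5        368.5         47.70000076]
 [322.5        355.5         50.        ]
 [317.5        346.5         54.40000153]]
```

```bash
cat > plan.py <<'E'
from meas import *
import sys
th=float(sys.argv[1]);so=float(sys.argv[2]);nip=np.array([.6373,.0375,.0809])
Rd=Rn.from_euler("z",-.132)*Rn.from_euler("y",-.5236)*Rn.from_euler("x",np.pi);n=-Rd.apply([0,0,1])
R=Rd*Rn.from_euler("y",th);cp=np.array([0,0,-.019])+.130*np.array([-np.sin(th),0,np.cos(th)])
rows(nip+so*n-R.apply(cp),R)
if len(sys.argv)>3:
    w=eyes.camera("wrist");p,R=tool();h=hsv(w);G=R*Rn.from_euler("y",-th);piv=p+R.apply([0,0,-.019]);np.save(f"pics/{sys.argv[3]}.npy",w,allow_pickle=True);cv2.imwrite(f"pics/{sys.argv[3]}.png",w["frame"])
    a=np.linspace(0,2*np.pi,73)
    for nm,r,z in(("mouth",.0105,.1425),("head low",.021,.079)):
        q=proj(w,piv+G.apply(np.c_[r*np.cos(a),r*np.sin(a),0*a+z]));print(nm,q.min(0),q.max(0))
    print("ball",proj(w,nip),"coupler now",piv+G.apply([0,0,.13]))
    for x in(306,312,318,324,330): 
        sat=h[195:250,x,1]; print(x,''.join('B' if (8<a[0]<30 and a[1]>80 and a[2]>60) else 'g' if (60<a[0]<92 and a[1]>70) else 'w' if a[1]<50 and a[2]>100 else '.' for a in h[195:250,x]))
E
python3 plan.py .0415 .03
```

```text
dxyz tool [-0.0035  0.0003  0.0318] rotvec [ 0.0006  0.0393 -0.0011]
```

The manual's scale: shifts go in shares of 50 mm and turns go in shares of 360 degrees. Converting my numbers, 0.01 m is 0.2, 0.007 m is 0.14, 0.0393 rad is 0.0063.

```bash
python3 drive.py '{"segments": [[-0.07,0,0.1,0,0.0063,0],[0,0,0.2,0,0,0],[0,0,0.2,0,0,0],[0,0,0.14,0,0,0],[0,0,0,0,0,0],[0,0,0,0,0,0]]}' - 60
python3 plan.py .0415 .03 w6
```

```text
time_s: 17.05
ee_pos: [0.5692, 0.0468, 0.2031]
ee_rot: [3.142, -0.565, -0.133]
contact_force: [0.6, -0.2, -2.8]
gripper_width: 0.0321
grasp_force: 60.0
dxyz tool [-0.0008  0.0002 -0.0009] rotvec [ 0.0008  0.0005 -0.0011]
mouth [303.71538497 227.573516  ] [331.97469696 255.05734185]
head low [282.58826488 231.80998341] [352.88019488 299.20113009]
ball [[318.11112169 237.63087726]] coupler now [0.62359174 0.03952975 0.10690923]
306 gggggggggggggggggggggggggggggggggggggBBBBBBBwwwwwwwwwww
312 ggggggggggggggggggggggggggggggggg.BBBBBBBBBwwwwwwwwwwww
318 gggggggggggggggggggggggggggggg.BBBBBBBBBBBwwwwwwwwwwwww
324 ggggggggggggggggggggggggggggggggg.BBBBBBBBBwwwwwwwwwwww
330 ggggggggggggggggggggggggggggggggggggg.BBBBBB.wwwwwwwwww
```

Scaled: 0.006 m is 0.12, 0.005 m is 0.1.

```bash
python3 drive.py '{"segments": [[-0.02,0,0.12,0,0,0],[-0.006,0,0.12,0,0,0],[-0.006,0,0.1,0,0,0],[0,0,0,0,0,0],[0,0,0,0,0,0],[0,0,0,0,0,0]]}' && python3 drive.py '{"segments": [[-0.002,0,0.06,0,0,0],[-0.002,0,0.06,0,0,0],[0,0,0,0,0,0],[0,0,0,0,0,0]]}'&& python3 plan.py .0415 .0
```

```text
time_s: 17.7
ee_pos: [0.5768, 0.0458, 0.1882]
ee_rot: [-3.142, -0.566, -0.133]
contact_force: [-0.6, 0.3, -4.5]
gripper_width: 0.0319
grasp_force: 60.0
time_s: 18.1
ee_pos: [0.5798, 0.0454, 0.1829]
ee_rot: [-3.142, -0.565, -0.133]
contact_force: [-1.0, 0.0, -0.2]
gripper_width: 0.0319
grasp_force: 60.0
dxyz tool [-0.0003  0.0003  0.0063] rotvec [ 0.0006 -0.0003 -0.001 ]
```

Scaled: 0.002 m is 0.04, -0.0001 m is -0.002.

```bash
for i in 1 ; do python3 drive.py '{"segments": [[-0.002,0,0.04,0,0,0],[0,0,0,0,0,0],[0,0,0,0,0,0]]}' && python3 drive.py '{"segments": [[-0.002,0,0.04,0,0,0],[0,0,0,0,0,0],[0,0,0,0,0,0]]}' && python3 drive.py '{"segments": [[-0.002,0,0.04,0,0,0],[0,0,0,0,0,0],[0,0,0,0,0,0]]}'; done; python3 plan.py .0415 .0 w7
```

```text
time_s: 18.4
ee_pos: [0.5806, 0.0452, 0.1805]
ee_rot: [3.141, -0.564, -0.133]
contact_force: [1.3, -0.2, -5.9]
gripper_width: 0.0321
grasp_force: 60.0
time_s: 18.7
ee_pos: [0.5816, 0.0451, 0.1789]
ee_rot: [3.141, -0.564, -0.133]
contact_force: [2.6, -0.8, -7.6]
gripper_width: 0.0319
grasp_force: 60.0
time_s: 19.0
ee_pos: [0.5827, 0.045, 0.1776]
ee_rot: [3.142, -0.565, -0.133]
contact_force: [1.2, -1.1, -4.5]
gripper_width: 0.0324
grasp_force: 60.0
dxyz tool [0.0001 0.0002 0.0003] rotvec [ 0.0007 -0.0002 -0.001 ]
mouth [303.84676601 227.79896646] [332.07836243 255.25648932]
head low [282.76118394 232.02163222] [352.96982073 299.33813832]
ball [[318.11161098 245.42092631]] coupler now [0.63705672 0.03765071 0.0810685 ]
306 ggggggggggggggggggggggggggggggggggggBBBBBBB.wwwwwwwwwww
312 gggggggggggggggggggggggggggggggg.BBBBBBBBBwwwwwwwwwwwww
318 ggggggggggggggggggggggggggggggggBBBBBBBBB.wwwwwwwwwwwww
324 gggggggggggggggggggggggggggggggggBBBBBBBBBwwwwwwwwwwwww
330 gggggggggggggggggggggggggggggggggggg.BBBBBBBwwwwwwwwwww
```

Scaled: 0.002 m is 0.04, -0.0001 m is -0.002.

```bash
D=; python3 drive.py '{"segments": [[-0.002,0,0.04,0,0,0],[-0.002,0,0.04,0,0,0],[0,0,0,0,0,0],[0,0,0,0,0,0]]}' && python3 drive.py '{"segments": [[-0.002,0,0.04,0,0,0],[-0.002,0,0.04,0,0,0],[0,0,0,0,0,0],[0,0,0,0,0,0]]}' && python3 drive.py '{"segments": [[-0.002,0,0.04,0,0,0],[0,0,0,0,0,0],[0,0,0,0,0,0]]}'; python3 plan.py .0415 -.012 w8
```

```text
time_s: 19.45
ee_pos: [0.5851, 0.0448, 0.175]
ee_rot: [-3.141, -0.567, -0.133]
contact_force: [-4.7, -0.3, 5.2]
gripper_width: 0.032
grasp_force: 60.0
time_s: 19.85
ee_pos: [0.5871, 0.0446, 0.1718]
ee_rot: [-3.141, -0.567, -0.133]
contact_force: [-5.9, 1.1, 6.5]
gripper_width: 0.0316
grasp_force: 60.0
time_s: 20.15
ee_pos: [0.5882, 0.0444, 0.1701]
ee_rot: [-3.141, -0.567, -0.133]
contact_force: [-7.3, -0.1, 7.8]
gripper_width: 0.032
grasp_force: 60.0
dxyz tool [-0.001   0.0004  0.003 ] rotvec [ 0.0003 -0.0023 -0.0011]
mouth [303.80786417 227.74799229] [332.04263656 255.20883879]
head low [282.71211081 231.9671284 ] [352.93026135 299.29311274]
ball [[318.46653693 250.31706076]] coupler now [0.64273959 0.03717469 0.07376516]
306 ggggggggggggggggggggggggggggggggggggggggBBBBBwwwwwwwwww
312 gggggggggggggggggggggggggggggggggggg.BBBBBBBwwwwwwwwwww
318 .gggggggggggggggggggggggggggggggggggBBBBBBBwwwwwwwwwwww
324 .ggggggggggggggggggggggggggggggggggggBBBBBBwwwwwwwwwwww
330 ggggggggggggggggggggggggggggggggggggggg.BBBBBwwwwwwwwww
```

Scaled: 0.0015 m is 0.03, -0.0001 m is -0.002.

```bash
python3 drive.py '{"segments": [[-0.002,0,0.03,0,0,0],[-0.002,0,0.03,0,0,0],[0,0,0,0,0,0],[0,0,0,0,0,0]]}' && python3 drive.py '{"segments": [[0,0,0.02,0,0,0],[0,0,0,0,0,0],[0,0,0,0,0,0]]}' && python3 drive.py '{"segments": [[0,0,0.02,0,0,0],[0,0,0,0,0,0],[0,0,0,0,0,0]]}'; python3 plan.py .0415 -.012 w9
```

```text
time_s: 20.6
ee_pos: [0.5896, 0.0442, 0.1677]
ee_rot: [-3.141, -0.568, -0.133]
contact_force: [-8.6, -0.1, 8.6]
gripper_width: 0.0321
grasp_force: 60.0
time_s: 20.9
ee_pos: [0.5902, 0.0442, 0.1669]
ee_rot: [-3.141, -0.568, -0.133]
contact_force: [-8.7, 0.7, 9.4]
gripper_width: 0.0315
grasp_force: 60.0
time_s: 21.2
ee_pos: [0.5911, 0.0442, 0.1671]
ee_rot: [-3.141, -0.57, -0.133]
contact_force: [-12.3, -0.9, 16.9]
gripper_width: 0.0318
grasp_force: 60.0
dxyz tool [-0.0019  0.0005 -0.0012] rotvec [-0.0001 -0.0046 -0.0012]
mouth [303.82118974 227.79942809] [332.05149505 255.25561796]
head low [282.7322918  232.02327374] [352.93688637 299.33567357]
ball [[318.7143649  253.60668243]] coupler now [0.6458991  0.03692037 0.07076718]
306 ggggggggggggggggggggggggggggggggggggggggggg.BBBwwwwwwww
312 ggggggggggggggggggggggggggggggggggggggg.BBBBBwwwwwwwwww
318 ...ggggggggggggggggggggggggggggggggggggBBBBB.wwwwwwwwww
324 ...gggggggggggggggggggggggggggggggggggggBBBBBwwwwwwwwww
330 gggggggggggggggggggggggggggggggggggggggggg.BBB.wwwwwwww
```

```bash
python3 - <<'E'
from h import *
w=np.load("pics/w9.npy",allow_pickle=True).item();s=eyes.camera("scene")
cv2.imwrite("pics/z4.png",np.hstack([cv2.resize(s["frame"][180:350,320:440],(360,510)),cv2.resize(w["frame"][100:400,200:440],(408,510))]))
t=bot.read_state();print(t["time_s"],t["contact_force"],t["grasp_force"])
E
```

```text
21.3 [-12.46486283  -0.16168058  15.92141381] 60.0060099363327
```

View pics/z4.png

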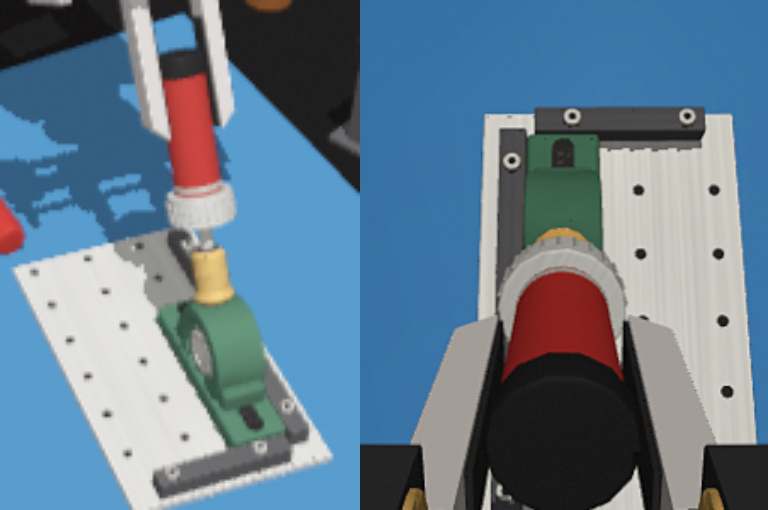

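The coupler sits fully over the nipple in both views, the bearing is tight in the corner, and the push force of about 24 N shows the stem is at the end of its stroke. I'll hold briefly, then hand in.

```bash
python3 drive.py '{"segments": [[0,0,0,0,0,0],[0,0,0,0,0,0],[0,0,0,0,0,0],[0,0,0,0,0,0],[0,0,0,0,0,0],[0,0,0,0,0,0],[0,0,0,0,0,0],[0,0,0,0,0,0]]}' && python3 -c "
from plant import bot, eyes, hand_in
print(hand_in())"
```

```text
time_s: 22.1
ee_pos: [0.5911, 0.0442, 0.1671]
ee_rot: [-3.141, -0.57, -0.133]
contact_force: [-11.9, 0.1, 17.2]
gripper_width: 0.0321
grasp_force: 60.0
the job is handed in; nothing more can be done
None
```

I handed the job in at 22 s: the bearing sits flush in the corner and the gun is snapped onto the nipple, held at the end of its stroke with about 24 N; the hand-in returned no verdict, so these come from my own camera and force checks.

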